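# Unload a coupon rack and show the weld to the inspection camera

## Task

Swing the coupon rack's hold-down bar right back, pull out the coupon that has snapped off short and drop it into the wire scrap basket. Then draw out the coupon with the weld bead and present it to the inspection camera: in the air, upright with its hole end up, the bead squarely facing the lens and not covered by a finger, centred on the lens axis 10 cm in front of the lens. Finish still holding it there, motionless; leave the plain coupon in its slot and the timer, beaker and big stopper where they are.

Things in the scene. Friction and masses are not known exactly. Their poses are not given: they have to be found in the camera images.
- rack: fixed rack, 246 mm long: grey block 50 x 230 x 30 mm (local x, y, z) between steel end plates 52 mm high. Origin: centre of the underside, z up, -x is the front (robot side). Slots 7 x 32 mm, 22 mm deep (floor 8 mm above the worktop) at local y = -70, 0, +70 mm, each with one upright coupon, broad faces to front and back; which coupon is in which slot varies.
- hold_down_bar (a joint): hinge of the hold-down bar (rad). 0 = upright: its 8 mm rod lies over all three coupons, rod centre 106 mm above the worktop, 8 mm above the 90 mm coupons' tops. Grows as it swings to local +x of the rack (away from the robot) to a stop at 1.62, lying level behind the rack. Stiff: it stays where left; about 2 N at the knob moves it.
- bar_knob (a point): centre of the black ball knob (22 mm diameter, on a 6 mm stem) in the middle of the hold-down bar, standing up from the rod when the bar is closed: 100 mm from the hinge axis, 28 mm beyond the centre of the rod
- bar_hinge (a point): middle of the hinge axis of the hold-down bar, 34 mm above the worktop; the axis runs along the rack's local y
- broken_coupon: the short coupon, snapped off: loose steel plate 5 x 30 mm (local x, y), its ragged top edge 55 to 61 mm (solid to 54 mm) above its foot, no hole, 60 g. Origin: centre of the foot, z along its length upwards; x is normal to the broad faces.
- broken_mid (a point): a point in the middle of the broken coupon, 30 mm above its foot
- plain_coupon: whole coupon without weld: steel plate 5 x 30 x 90 mm (local x, y, z) with an 8 mm hole centred 79 mm above the foot, 100 g, both faces bare. Origin: centre of the foot. It must stay in its slot.
- welded_coupon: whole coupon with a weld bead: steel plate 5 x 30 x 90 mm (local x, y, z), 8 mm hole centred 79 mm above the foot, about 100 g. Origin: centre of the foot, z along its length to the hole end; -x is normal to the face with the bead (towards the front of the rack at the start).
- weld_bead: the weld bead on the welded coupon: a dark rounded ridge 8 mm wide and 26 mm long across one broad face (the -x face), standing 2.5 mm proud, 45 mm above the coupon's foot. Origin: middle of the bead, on the coupon's long centre line, 1 mm in front of its mid-plane; same axes as the coupon.
- scrap_basket: fixed open wire basket, 150 x 110 mm (local x, y), rim 70 mm above the worktop, floor at 5 mm, walls 3 mm. Origin: centre of the underside.
- camera_stand: stand of the inspection camera, fixed: base plate 120 x 90 x 10 mm and a steel column 14 mm thick, 270 mm high. Origin: foot of the column; z up. The camera looks along local -x; the base plate reaches 90 mm forward.
- lens (a point): middle of the front of the camera's lens and ring light (58 mm diameter), 90 mm in front of the column; the height of the camera on the column varies (165 to 225 mm above the worktop). Same axes as the stand: the lens looks level along local -x.
- lab_timer: small flat white timer, 70 x 62 x 18 mm, loose on the worktop; leave it alone. Origin: centre of its underside.
- beaker: small glass beaker, 63 x 70 x 80 mm, loose on the worktop; leave it alone. Origin: centre of its underside.
- stopper_big: brown rubber stopper, 40 mm diameter, 30 mm high, loose on the worktop; leave it alone. Origin: centre of its underside.
Mind the look-alikes: they are no part of the job. What is shaped like the welded_coupon but yellow is not meant.

How it is judged:
By the outcome, as a careful person would: the job done as asked, in the order asked, and still so for the second after the job is handed in, while the arm keeps its last pose, push and grip.
It also fails if it takes over 72 s, if anything falls off the work surface, if the arm or the gripper's body presses on something with over 40 N, if the wrist force passes 120 N, or if a joint passes its speed limit or range.

## Robot

A 6-joint arm with a two-finger parallel gripper is mounted at the origin on a cart in front of the work surface, level with it; the furniture and walls round the work are solid. World frame = base frame: x ahead of the robot, y to its left, z up, the work surface at z = 0. Lengths are in mm, angles in rad, forces in N, time in s.
With the tool pointing down it reaches from about 275 to 1000 mm from the base axis. Payload 8.4 kg.
Tool frame: the origin (TCP) lies at the very end of the fingers, on their centre line; the grasp point (between the pads) lies 19 mm behind it; z points along the fingers, y is the line along which they close (so a half turn about z gives the same grasp; the last joint's range is limited). The gripper opens to 85 mm and grips with 20 to 120 N. Pads are 22 mm wide; open, the fingers measure 114 mm over their backs; the gripper's body (76 mm by 85 mm) begins 54 mm behind the grasp point. The pads swing forward as they close: fully open they stand 13 mm farther back than shut.
Start: joints at [1.144, 0.353, 1.633, -0, 1.155, -0.002], TCP at [257.585, 569.454, 210.381] pointing down, gripper open.
Joint ranges: [-2.63, 2.63], [-0.92, 2.1], [0.06, 2.66], [-1.3, 4.44], [0, 2.69], [-3.02, 3.02]. Speed limits (rad/s): [2.22, 2.22, 2.79, 3.14, 3.14, 3.14].

## Interface

Orientations are given as [roll, pitch, yaw] about the fixed x, y, z axes, in that order (R = Rz(yaw) Ry(pitch) Rx(roll)).
In Python, from rig import sensors, grab_frame, camera_params, order gives the robot as it stands. The module is installed in compiled form; this text tells all that it offers.
- The arm moves only by the tool move_arm, never from a script. Its argument "motion" is a list of rows, each a list of 7 numbers: the turn, a rotation vector about the tool's x, y, z in shares of pi rad (1.0 is pi rad), then the shift along the tool's x, y, z in a scale on which 1.0 is 0.5 m, then the finger opening in m, from 0 to 0.0854. A call has 1 to 8 rows; each row is the pose to reach, as a shift and turn from the pose commanded when the call began, along the tool's axes at that moment; what a row does not reach only later rows make up. A row lasts 1/8 s, in which the tool goes at most 62.5 mm and 10.7 degrees, less where a joint would pass 70% of its speed; a pose out of reach is approached as far as the arm can. No shift or turn number may pass 1 either way. A call with a gripper value outside its range is refused whole. The fingers move at their own pace and stop on an object; "grip_force" is the grip in N (left out, the last holds). Time passes only in rows, so rows that repeat a pose let the fingers close. It gives the time, the measured TCP pose, the force, the opening and the grip force at its end, in the units of the state.
- sensors.sense(): the state, without advancing time (a new reading comes with each control period).
- grab_frame(name): name is "scene" or "top" or "wrist"; returns (picture, depth): 384x512x3 uint8, red, green, blue; 384x512 float32, mm along the optical axis (not along the pixel's ray), 0 where there is no reading.
- camera_params(name): a dict with "camera_matrix" (3x3 intrinsics, pixels), "world_from_camera" (4x4, takes a point from camera to world coordinates). Camera axes: x right, y down, z forward; pixel columns grow to the right and rows downward; lengths in mm; the calibration is good to about 2 mm. A picture is of the moment at which its call begins: read the wrist's pose just before it. camera_params takes no time and is no camera call; for the wrist camera it gives the pose at the moment of the call.
- order.sign_off(): hands the job in; it is judged then, once.
The state is a dict: "clock": time; "qpos": joint angles; "qvel": joint speeds; "joint_efforts": joint torques, N m; "eef_pos": TCP position; "tcp_rot": TCP orientation; "contact_force": force on the tool from outside, world axes, zero at the start; "wrist_torque": the same for the moment, N m; "opening": opening from 0.0 (shut) to 1.0 (fully open); "grasp_force": force on a finger pad.
Only numpy, scipy, OpenCV 4.12 (cv2) and the standard library are available. Lean on these libraries where they do the work, as an engineer would, in place of code of your own. Each camera call takes 0.05 s, during which the arm holds its last target. There are 200 camera calls.

## Working session

There is one attempt and no reset: what is moved stays moved. The work goes in short steps, Python scripts to look and compute and a tool call to move; the robot and the scene stay as the last step left them, time stands still between calls to the robot, and variables do not carry over. Pictures are saved under pics/ and viewed, at most 10 in all, crops included, and the job is handed in when it is done.

Besides the shell and the picture viewer there is one more tool, called after ">>>" as name(argument=value, ...) on one line, values as JSON. move_arm: Moves the arm, as the interface text tells. Its arguments: {"type":"object","properties":{"motion":{"type":"array","items":{"type":"array","items":{"type":"number"}}},"grip_force":{"type":"number"}},"required":["motion"]}

```bash
mkdir -p pics; cat > h.py <<'E'
import numpy as np, cv2
from rig import sensors, grab_frame, camera_params, order
def snap(n,f):
    p=camera_params(n); im,d=grab_frame(n); np.savez(f'pics/{f}.npz',im=im,d=d,K=p["camera_matrix"],T=p["world_from_camera"])
    cv2.imwrite(f'pics/{f}.png',im[:,:,::-1]); return im,d,p
def pts(d,K,T):
    v,u=np.mgrid[:d.shape[0],:d.shape[1]]; K=np.array(K);T=np.array(T)
    c=np.stack([(u-K[0,2])/K[0,0]*d,(v-K[1,2])/K[1,1]*d,d],-1)
    return c@T[:3,:3].T+T[:3,3]
def load(f):
    z=np.load(f'pics/{f}.npz'); return z['im'],z['d'],z['K'],z['T']
E
python3 - <<'E'
from h import *
a=snap('scene','scene0')[0]; b=snap('top','top0')[0]
for n in('scene','top'): print(camera_params(n))
print(sensors.sense())
E
```

```text
{'camera_matrix': array([[356.66734411,   0.        , 250.64228994],
       [  0.        , 356.66734411, 189.37614317],
       [  0.        ,   0.        ,   1.        ]]), 'world_from_camera': array([[ 5.59654246e-01, -5.11357930e-01,  6.52150437e-01,
        -5.37619933e+01],
       [-8.28715941e-01, -3.49242062e-01,  4.37332678e-01,
        -4.10910056e+02],
       [ 4.12483046e-03, -7.85202553e-01, -6.19225271e-01,
         7.20631201e+02],
       [ 0.00000000e+00,  0.00000000e+00,  0.00000000e+00,
         1.00000000e+00]])}
{'camera_matrix': array([[350.63408048,   0.        , 259.34399935],
       [  0.        , 350.63408048, 191.5367901 ],
       [  0.        ,   0.        ,   1.        ]]), 'world_from_camera': array([[-2.70368118e-03, -9.97051573e-01,  7.66867108e-02,
         4.71103130e+02],
       [-9.99729477e-01,  4.46656316e-03,  2.28259112e-02,
        -6.22933949e+00],
       [-2.31011367e-02, -7.66042514e-02, -9.96793924e-01,
         1.14770297e+03],
       [ 0.00000000e+00,  0.00000000e+00,  0.00000000e+00,
         1.00000000e+00]])}
{'clock': 0.1, 'qpos': array([ 1.14359021e+00,  3.53586386e-01,  1.63406128e+00,  2.63722072e-05,
        1.15517000e+00, -2.43333509e-03]), 'qvel': array([ 0.00075061, -0.00178969, -0.00202853,  0.00069871,  0.00080785,
        0.00171497]), 'joint_efforts': array([ 1.29634373e-03, -6.06363630e+01, -3.42819428e+01,  2.15653326e-04,
        3.74945361e-03,  4.20210085e-06]), 'eef_pos': array([257.39808173, 569.04856688, 209.73142848]), 'tcp_rot': array([-3.14036771e+00, -2.70946825e-05,  2.71680919e+00]), 'contact_force': array([-0.41297819,  0.31734358, -0.21359061]), 'wrist_torque': array([ 0.01913244,  0.03773392, -0.01896644]), 'grasp_force': 0.0, 'opening': 1.0002642813039133}
```

View pics/scene0.png

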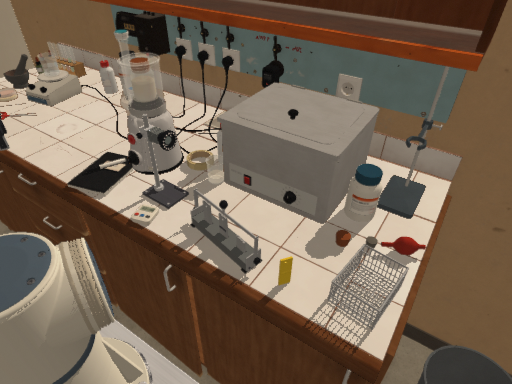

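View pics/top0.png

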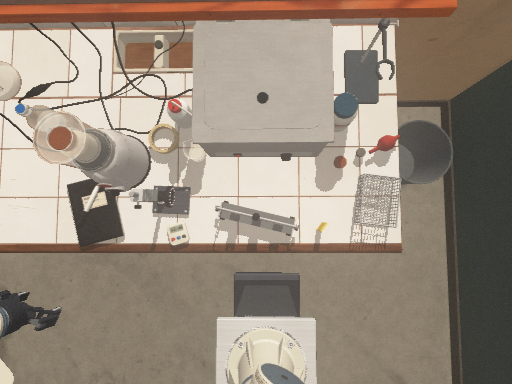

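```bash
python3 - <<'E'
from h import *
im,d,K,T=load('scene0'); P=pts(d,K,T)
im2,d2,K2,T2=load('top0'); P2=pts(d2,K2,T2)
c1=cv2.resize(im[110:280,95:305],(800,648),interpolation=cv2.INTER_CUBIC)[:600]
cv2.imwrite('pics/s_crop.png',c1[:,:,::-1])
c2=cv2.resize(im2[160:250,115:315],(800,360),interpolation=cv2.INTER_CUBIC)
cv2.imwrite('pics/t_crop.png',c2[:,:,::-1])
for u,v in [(256,217),(222,207),(292,227),(170,200),(160,196),(137,198),(137,205),(178,233),(378,205),(320,227)]: print('top',u,v,P2[v,u].round(0))
for u,v in [(223,204),(165,190),(146,116),(115,160),(135,160),(285,270)]: print('sc',u,v,P[v,u].round(0))
E
```

```text
top 256 217 [475.  27. 143.]
top 222 207 [508. 139.  31.]
top 292 227 [444. -82.  49.]
top 170 200 [522. 258. 202.]
top 160 196 [531. 277. 232.]
top 137 198 [526. 337. 233.]
top 137 205 [508. 340. 224.]
top 178 233 [425. 284.  11.]
top 378 205 [ 514. -365.    3.]
top 320 227 [ 444. -170.   41.]
sc 223 204 [469.  23. 140.]
sc 165 190 [538. 316.  10.]
sc 146 116 [533. 334. 267.]
sc 115 160 [547. 564.  27.]
sc 135 160 [555. 461.  61.]
sc 285 270 [ 444. -176.   50.]
```

View pics/s_crop.png

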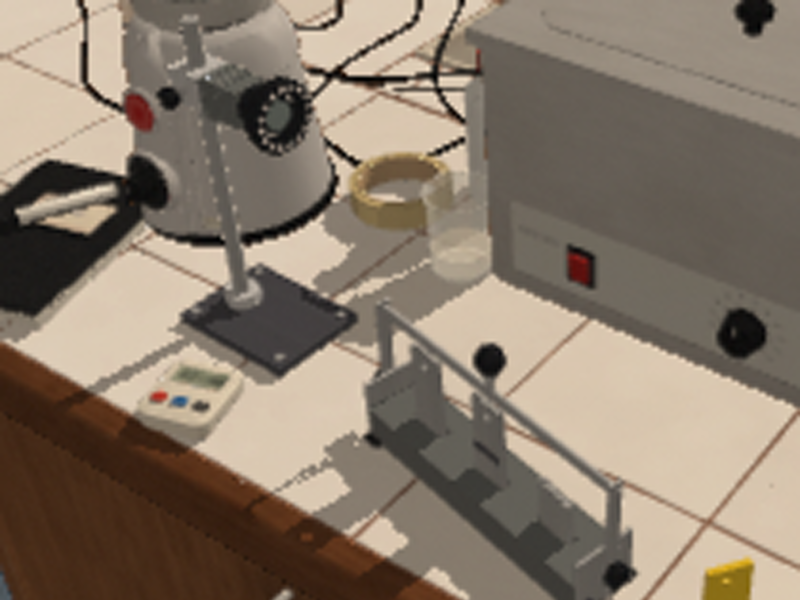

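View pics/t_crop.png

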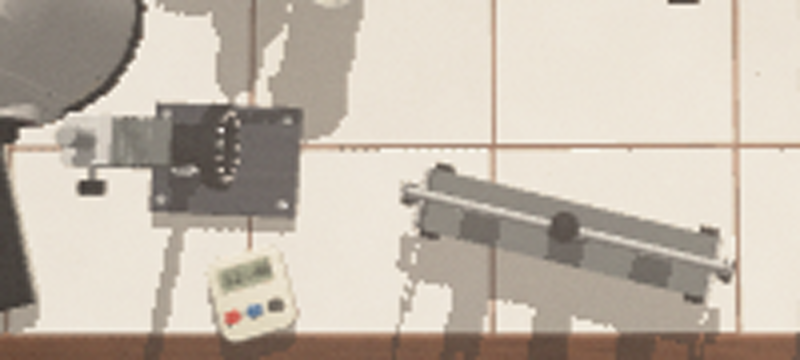

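Scene: welded coupon (bead at crop px 487,453) in the middle slot, plain in the far (+y) slot, broken in the near (−y) slot. The camera looks roughly along −y; its base plate is at top px (170,200). Now measuring.

```bash
python3 - <<'E'
from h import *
im2,d2,K2,T2=load('top0'); P=pts(d2,K2,T2); im1,d1,K1,T1=load('scene0'); Q=pts(d1,K1,T1)
def box(P,m,n):
    p=P[m][:,:2].astype(np.float32); r=cv2.minAreaRect(p); print(n,len(p),r,P[m][:,2].mean().round(1))
X,Y,Z=P[...,0],P[...,1],P[...,2]
R=(X>400)&(X<560)&(Y>-110)&(Y<160)
box(P,R&(Z>24)&(Z<36),'block30')
box(P,R&(Z>36)&(Z<58),'plates')
m=R&(Z>90)&(Z<118);box(P,m,'rod')
p=P[m][:,:2];c=p.mean(0);w,V=np.linalg.eigh(np.cov(p.T));print('rod line',c,V[:,1],np.degrees(np.arctan2(V[1,1],V[0,1])))
X1,Y1,Z1=Q[...,0],Q[...,1],Q[...,2]
for (q,i,n) in((P,im2,'top'),(Q,im1,'sc')):
    k=(abs(q[...,0]-475)<35)&(abs(q[...,1]-25)<35)&(q[...,2]>118)&(q[...,2]<160)&(i.max(2)<70)
    print('knob',n,k.sum(),q[k].mean(0),q[k].min(0),q[k].max(0))
# stand base
S=(X>440)&(X<640)&(Y>180)&(Y<400)
box(P,S&(Z>4)&(Z<16)&(im2.max(2)<110),'base')
for lo in range(100,300,12):
    m=S&(Z>lo)&(Z<lo+12); 
    if m.sum()>3: print(lo,m.sum(),P[m].min(0).round(),P[m].max(0).round())
m=(X1>440)&(X1<640)&(Y1>200)&(Y1<400)&(Z1>150)
print('sc cam',Q[m].min(0),Q[m].max(0))
np.save('pics/m.npy',m)
v=(X>560)&(X<800)&(Y>-150)&(Y<200)&(Z>20); print('behind rack min x',np.sort(X[v])[:5], 'oven',X[v&(Z>200)].min())
b=(X>350)&(X<700)&(Y<-250)&(Y>-460)&(Z>55)&(Z<85); box(P,b,'basket'); 
E
```

```text
block30 895 ((473.26507568359375, 27.034088134765625), (257.4498596191406, 49.89992904663086), 76.2545394897461) 28.7
plates 59 ((474.2763366699219, 28.333419799804688), (266.76873779296875, 48.23130416870117), 76.06635284423828) 46.4
rod 217 ((475.9120788574219, 27.885459899902344), (248.8171844482422, 11.603076934814453), 76.00126647949219) 107.3
rod line [476.54436108  29.56563443] [0.23607603 0.97173459] 76.3449403236155<stdin>:14: RuntimeWarning: Mean of empty slice.
  ret = um.true_divide(
Traceback (most recent call last):
ValueError: zero-size array to reduction operation minimum which has no identity
```

```bash
python3 - <<'E'
from h import *
im2,d2,K2,T2=load('top0'); P=pts(d2,K2,T2); im1,d1,K1,T1=load('scene0'); Q=pts(d1,K1,T1)
def box(P,m,n):
    p=P[m][:,:2].astype(np.float32); r=cv2.minAreaRect(p); print(n,len(p),r,P[m][:,2].mean().round(1))
X,Y,Z=P[...,0],P[...,1],P[...,2]
for (q,i,n) in((P,im2,'top'),(Q,im1,'sc')):
    k=(abs(q[...,0]-475)<35)&(abs(q[...,1]-25)<35)&(q[...,2]>122)&(q[...,2]<160)
    if k.sum(): print('knob',n,k.sum(),q[k].mean(0),q[k].min(0),q[k].max(0))
S=(X>440)&(X<640)&(Y>180)&(Y<400)
box(P,S&(Z>4)&(Z<16)&(im2.max(2)<120),'base')
for lo in range(100,300,12):
    m=S&(Z>lo)&(Z<lo+12)
    if m.sum()>3: print(lo,m.sum(),P[m].min(0).round(),P[m].max(0).round())
X1,Y1,Z1=Q[...,0],Q[...,1],Q[...,2]
m=(X1>440)&(X1<640)&(Y1>180)&(Y1<400)&(Z1>140)
a=Q[m]; 
# front face: points facing -y
f=a[(a[:,1]<265)]; print('front',len(f),f.min(0),f.max(0),f.mean(0))
A=np.c_[f[:,0],f[:,2],np.ones(len(f))]; s=np.linalg.lstsq(A,f[:,1],rcond=None)[0]; print('plane y=',s, 'yaw',np.degrees(np.arctan(s[0])))
print(np.histogram(a[:,1],bins=12))
v=(X>560)&(X<900)&(Y>-150)&(Y<200)&(Z>20); print('behind', np.percentile(X[v],[0,1]), X[v&(Z>150)].min())
b=(X>350)&(X<700)&(Y<-250)&(Y>-460)&(Z>55)&(Z<85); box(P,b,'basket')
yb=(im2[...,0]>150)&(im2[...,2]<70)&(im2[...,1]>120)&(Z>0)&(abs(X-444)<60);print('yellow',P[yb].mean(0))
E
```

```text
knob top 48 [477.29066312  27.66419527 139.59533421] [466.84963294  18.08576676 132.74052683] [486.99307254  38.38826687 146.07649378]
knob sc 63 [471.28408225  24.85875635 137.47953071] [464.52269198  16.67629632 122.98864765] [481.74993906  36.99327233 145.09062356]
base 614 ((562.2674560546875, 325.8895263671875), (153.61013793945312, 143.4940643310547), 86.04631042480469) 9.1
100 8 [630. 395. 103.] [640. 399. 111.]
112 5 [632. 399. 113.] [638. 400. 123.]
184 8 [522. 249. 191.] [544. 250. 196.]
196 40 [505. 247. 197.] [549. 258. 208.]
208 35 [500. 248. 208.] [558. 356. 220.]
220 229 [500. 247. 220.] [558. 357. 232.]
232 277 [507. 248. 232.] [555. 356. 244.]
244 35 [520. 251. 244.] [546. 336. 254.]
256 14 [529. 333. 256.] [542. 345. 268.]
268 21 [529. 332. 268.] [542. 344. 273.]
front 297 [498.70126897 246.11468171 189.93922601] [555.99825896 263.30599037 247.0693377 ] [526.20742089 253.57785731 219.75667151]
plane y= [-5.83211564e-02  2.05247720e-02  2.79756427e+02] yaw -3.3377752247473245
(array([269,  28,  25,  62,  58,  49, 127, 130,  16,   0,   0,   4]), array([246.11468171, 258.93494851, 271.75521531, 284.57548211,
       297.39574891, 310.21601571, 323.03628251, 335.85654932,
       348.67681612, 361.49708292, 374.31734972, 387.13761652,
       399.95788332]))
behind [652.29196391 670.08165693] 668.7845487179229
basket 298 ((527.461669921875, -350.6187438964844), (115.7580337524414, 155.11404418945312), 82.50045013427734) 69.4
yellow [nan nan nan]<stdin>:23: RuntimeWarning: Mean of empty slice.
  ret = um.true_divide(
```

```bash
cat >> h.py <<'E'
from scipy.spatial.transform import Rotation as Ro
C=np.array([475,27.5]); AX=np.array([.972,-.238]); AY=np.array([.238,.972])
def rk(x,y,z): return np.r_[C+x*AX+y*AY,z]
def plan(*tg,s=None):
    s=s or sensors.sense(); R=Ro.from_euler('xyz',s['tcp_rot'])
    print('t',round(s['clock'],2),'pos',np.round(s['eef_pos'],1),'rot',np.round(s['tcp_rot'],3),'F',np.round(s['contact_force'],1),'g',s['grasp_force'],round(s['opening'],3))
    for p,yaw in tg:
        G=Ro.from_euler('xyz',[np.pi,0,np.radians(yaw)])
        print(np.round(p,1),yaw,'->',np.round((R.inv()*G).as_rotvec(),3),np.round(R.inv().apply(np.array(p)-s['eef_pos'])/1000,4))
E
python3 - <<'E'
from h import *
plan((rk(-75,0,200),76.2),(rk(-75,0,128),76.2))
E
```

```text
t 0.1 pos [257.4 569.  209.7] rot [-3.14  -0.     2.717] F [-0.4  0.3 -0.2] g 0.0 1.0
[402.1  45.3 200. ] 76.2 -> [-1.000e-03  1.000e-03  1.387e+00] [-0.3477 -0.4175  0.0102]
[402.1  45.3 128. ] 76.2 -> [-1.000e-03  1.000e-03  1.387e+00] [-0.3477 -0.4174  0.0822]
```

Units first: shifts go in shares of 0.5 m and turns go in shares of pi rad. So -0.413 m is -0.826, -0.362 m is -0.724, 1.387 rad is 0.4415.

>>> move_arm(motion=[[0, 0, 0.0541, -0.086, -0.104, 0, 0], [0, 0, 0.1082, -0.172, -0.208, 0, 0], [0, 0, 0.1623, -0.258, -0.31, 0, 0], [0, 0, 0.2165, -0.344, -0.414, 0, 0], [0, 0, 0.2737, -0.43, -0.516, 0, 0], [0, 0, 0.3279, -0.516, -0.62, 0, 0], [0, 0, 0.382, -0.602, -0.724, 0, 0], [0, 0, 0.4415, -0.688, -0.826, 0.02, 0]])

```text
clock: 1.1
eef_pos: [391.1, 86.0, 204.5]
tcp_rot: [3.14, -0.001, 1.324]
contact_force: [1.8, -0.6, 0.2]
opening: 0.004
grasp_force: 0.0
```

```bash
python3 - <<'E'
from h import *
plan((rk(-75,0,128),76.2))
im,d,p=snap('wrist','w0'); P=pts(d,p['camera_matrix'],p['world_from_camera'])
k=(P[...,2]>120)&(P[...,2]<150)&(np.hypot(P[...,0]-475,P[...,1]-28)<40)
print(k.sum(), P[k].mean(0) if k.sum() else 0, P[k].min(0) if k.sum() else 0,P[k].max(0) if k.sum() else 0)
E
```

```text
t 1.1 pos [391.1  86.  204.5] rot [ 3.140e+00 -1.000e-03  1.324e+00] F [ 1.8 -0.6  0.2] g 0.0 0.004
[402.1  45.3 128. ] 76.2 -> [ 0.001 -0.001 -0.006] [-0.0368  0.0205  0.0765]
537 [474.6805033   30.059925   140.80137243] [465.2021927   17.79199209 121.68232908] [486.90124086  38.02972155 146.47367292]
```

View pics/w0.png

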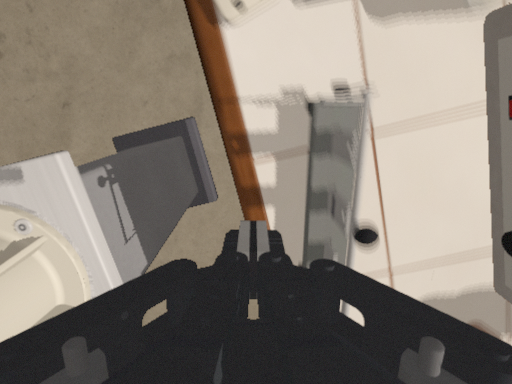

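>>> move_arm(motion=[[0, 0, 0, 0, 0, 0, 0], [0, 0, 0, 0, 0, 0, 0]])

```text
clock: 1.4
eef_pos: [390.4, 88.5, 204.1]
tcp_rot: [-3.141, -0.0, 1.331]
contact_force: [-0.2, 0.6, 0.3]
opening: -0.001
grasp_force: 0.0
```

```bash
python3 - <<'E'
from h import *
plan((rk(-75,0,128),76.2),(rk(-30,0,128),76.2))
E
```

```text
t 1.4 pos [390.4  88.5 204.1] rot [-3.141 -0.     1.331] F [-0.2  0.6  0.3] g 0.0 -0.001
[402.1  45.3 128. ] 76.2 -> [-0.    -0.     0.001] [-0.0392  0.0216  0.0761]
[445.8  34.6 128. ] 76.2 -> [-0.    -0.     0.001] [-0.0392  0.0667  0.0761]
```

To row units: 0.104 m is 0.208, 0.076 m is 0.152.

>>> move_arm(motion=[[0, 0, 0, -0.04, 0.022, 0.076, 0], [0, 0, 0, -0.078, 0.044, 0.152, 0], [0, 0, 0, -0.078, 0.09, 0.152, 0], [0, 0, 0, -0.078, 0.136, 0.152, 0], [0, 0, 0, -0.078, 0.16, 0.154, 0], [0, 0, 0, -0.078, 0.184, 0.156, 0], [0, 0, 0, -0.078, 0.208, 0.162, 0], [0, 0, 0, -0.078, 0.208, 0.162, 0]])

```text
clock: 2.4
eef_pos: [484.0, 25.3, 123.6]
tcp_rot: [3.14, -0.001, 1.33]
contact_force: [1.6, 0.9, 4.3]
opening: 0.001
grasp_force: 2.1
```

```bash
python3 - <<'E'
from h import *
plan((rk(20,0,119),76.2))
for n in('scene','top'):
    im,d,p=snap(n,n+'1'); P=pts(d,p['camera_matrix'],p['world_from_camera'])
    q=P-np.r_[C,0]; lx=q[...,:2]@AX; ly=q[...,:2]@AY
    k=(lx>-20)&(lx<130)&(abs(abs(ly)-60)<35)&(P[...,2]>60)&(P[...,2]<115)
    print(n,k.sum(),np.median(lx[k]),np.median(P[...,2][k]),np.percentile(lx[k],[10,90]))
E
```

```text
t 2.4 pos [484.   25.3 123.6] rot [ 3.14e+00 -1.00e-03  1.33e+00] F [1.6 0.9 4.3] g 2.0905306935310364 0.001
[494.4  22.7 119. ] 76.2 -> [ 0.002 -0.001  0.   ] [-0.      0.0107  0.0046]
scene 262 -2.144611170199033 104.12392056874364 [-6.58889844  2.44892418]
top 2 3.4408458048306336 109.68096231403172 [2.29877587 4.58291574]
```

```bash
python3 - <<'E'
from h import *
im=load('scene1')[0]
cv2.imwrite('pics/s1c.png',cv2.resize(im[140:280,170:310],(600,600),interpolation=cv2.INTER_CUBIC)[:,:,::-1])
E
```

```text
(no output)
```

View pics/s1c.png

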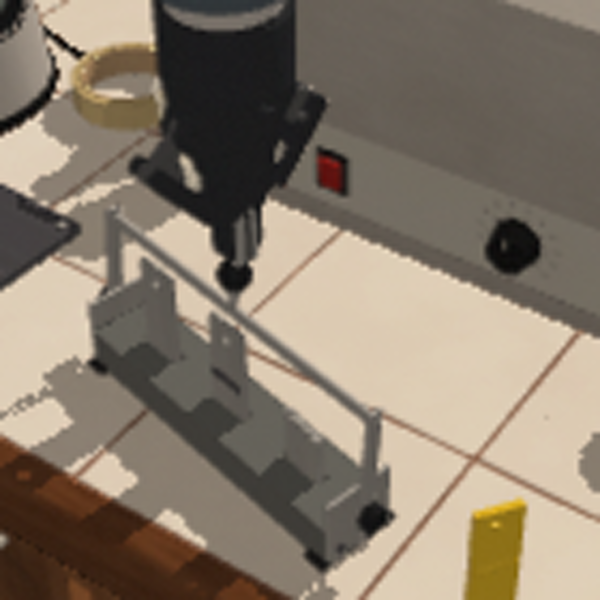

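```bash
python3 - <<'E'
from h import *
for f in('scene0','scene1'):
    im,d,K,T=load(f); P=pts(d,K,T); q=P-np.r_[C,0]; lx=q[...,:2]@AX; ly=q[...,:2]@AY; z=P[...,2]
    k=(abs(lx)<40)&(abs(ly+100)<20)&(z>80)&(z<115); print(f,'rod',k.sum(),np.median(lx[k]),np.median(z[k]),z[k].max())
    k=(abs(lx)<40)&(abs(ly)<13)&(z>118)&(z<160)&(im.max(2)<90); print('dark',k.sum(),lx[k].mean() if k.any() else 0,np.percentile(z[k],[2,50,98]) if k.any() else 0, np.percentile(lx[k],[2,98]) )
E
```

```text
scene0 rod 45 -2.4820648642856917 108.18828169705989 110.44001667054579
dark 53 -2.760478617651699 [128.62996369 139.30890358 144.89448878] [-9.50643063  5.95011716]
scene1 rod 46 0.26841650422022767 107.9126361783853 110.23019773016313
dark 66 1.5414729629967732 [124.44434878 140.22684242 158.28805121] [-5.76333011 16.46116224]
```

```bash
python3 - <<'E'
from h import *
im,d,K,T=load('scene1'); P=pts(d,K,T); q=P-np.r_[C,0]; lx=q[...,:2]@AX; ly=q[...,:2]@AY; z=P[...,2]
for v in range(188,216,2):
    print(v,[ (u,int(lx[v,u]),int(ly[v,u]),int(z[v,u]),int(im[v,u].mean())) for u in range(216,236,2) if abs(lx[v,u])<45 and abs(ly[v,u])<45 and z[v,u]>95])
E
```

```text
188 [(216, -26, -12, 206, 26), (218, -20, -11, 203, 27), (220, -10, -5, 194, 26), (222, -4, -6, 191, 27), (224, -2, -11, 193, 26), (226, 4, -9, 188, 25), (228, 10, -10, 185, 52), (230, 16, -9, 182, 29)]
190 [(216, -26, -12, 200, 34), (218, -20, -10, 196, 26), (220, -13, -8, 191, 26), (222, -6, -7, 186, 27), (224, -2, -10, 186, 28), (226, 3, -11, 184, 62), (228, 8, -11, 181, 71), (230, 18, -6, 173, 40)]
192 [(218, -19, -8, 188, 83), (220, -5, 2, 174, 27), (222, -3, -4, 177, 27), (224, 1, -5, 175, 52), (226, 5, -8, 175, 94), (228, 10, -9, 172, 72), (230, 19, -5, 166, 45)]
194 [(220, -5, 2, 167, 30), (222, -6, -7, 175, 28), (224, 0, -5, 170, 42), (226, 3, -10, 170, 93), (228, 10, -8, 166, 61), (230, 17, -8, 162, 44)]
196 [(220, -6, 1, 162, 40), (222, -6, -6, 167, 26), (224, 0, -6, 164, 37), (226, 1, -11, 166, 93), (228, 8, -10, 161, 58), (230, 20, -4, 152, 59)]
198 [(220, -4, 4, 153, 88), (222, -6, -5, 160, 29), (224, 0, -4, 156, 27), (226, 2, -10, 159, 94), (228, 8, -10, 155, 58)]
200 [(222, -5, -4, 153, 87), (224, 0, -4, 150, 40), (226, 2, -9, 151, 94), (228, 8, -10, 149, 84)]
202 [(222, -2, 0, 142, 19), (224, 0, -3, 142, 27), (226, 4, -7, 142, 33), (228, 12, -5, 137, 100)]
204 [(220, -5, 5, 134, 102), (222, -3, -1, 137, 18), (224, -2, -7, 140, 23), (226, 1, -10, 139, 19), (228, 10, -7, 133, 58)]
206 [(216, 0, 30, 107, 93), (218, 1, 24, 111, 162), (222, -5, -2, 132, 29), (224, -3, -8, 135, 19), (226, 2, -9, 132, 19)]
208 [(218, 0, 22, 106, 94), (220, 3, 18, 106, 134), (222, -1, 3, 119, 155), (224, 0, -3, 122, 77), (226, 4, -5, 121, 151)]
210 [(220, -1, 12, 106, 103), (222, 0, 6, 109, 116), (224, 0, -3, 116, 95)]
212 [(222, -1, 3, 105, 115), (224, 0, -2, 109, 91), (226, 4, -5, 108, 169)]
214 [(220, -4, 8, 97, 89), (224, -2, -5, 105, 146), (226, 0, -11, 108, 91), (228, 3, -14, 107, 146)]
```

To row units: -0.08 m is -0.16, -0.04 m is -0.08.

>>> move_arm(motion=[[0, 0, 0, 0, 0, -0.08, 0], [0, 0, 0, 0, -0.08, -0.08, 0], [0, 0, 0, 0, -0.16, -0.08, 0], [0, 0, 0, 0, -0.16, -0.08, 0]])

```text
clock: 3.0
eef_pos: [401.3, 44.3, 162.7]
tcp_rot: [-3.139, 0.001, 1.331]
contact_force: [0.7, 0.9, 0.2]
opening: 0.001
grasp_force: 0.0
```

```bash
python3 - <<'E'
from h import *
plan((rk(-75,0,128),76.2))
im,d,p=snap('scene','scene2')
cv2.imwrite('pics/s2c.png',cv2.resize(im[140:260,160:280],(600,600),interpolation=cv2.INTER_CUBIC)[:,:,::-1])
P=pts(d,p['camera_matrix'],p['world_from_camera']);q=P-np.r_[C,0]; lx=q[...,:2]@AX; ly=q[...,:2]@AY; z=P[...,2]
k=(abs(lx)<40)&(abs(ly+100)<20)&(z>80)&(z<115); print('rod',k.sum(),np.median(lx[k]),np.median(z[k]))
k=(abs(ly)<25)&(lx<-20)&(lx>-130)&(z>110)
o=np.argsort(z[k])[:12]; print(np.c_[lx[k],ly[k],z[k]][o].round())
E
```

```text
t 3.0 pos [401.3  44.3 162.7] rot [-3.139e+00  1.000e-03  1.331e+00] F [0.7 0.9 0.2] g 0.0 0.001
[402.1  45.3 128. ] 76.2 -> [-0.003  0.001  0.001] [0.0012 0.0007 0.0347]
rod 47 -0.7192543323435616 108.15532907361592
[[-83.  -4. 185.]
 [-84.  -9. 185.]
 [-73. -10. 185.]
 [-79. -11. 187.]
 [-76. -10. 187.]
 [-82. -11. 188.]
 [-78. -10. 188.]
 [-73. -10. 189.]
 [-71. -12. 189.]
 [-84. -10. 189.]
 [-67.  -6. 189.]
 [-84.  -7. 190.]]
```

View pics/s2c.png

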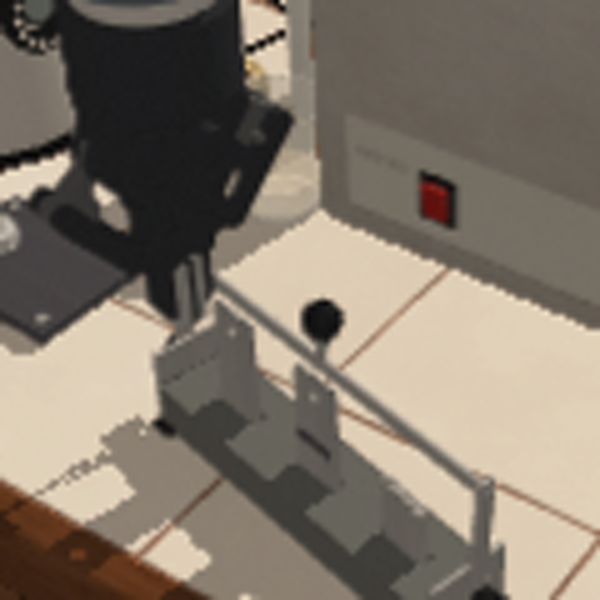

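```bash
python3 - <<'E'
from h import *
im,d,K,T=load('scene2'); Ti=np.linalg.inv(T)
for z in (163,175,182,190,200):
    c=Ti[:3,:3]@np.r_[401.3,44.3,z]+Ti[:3,3]; uv=(K@c)[:2]/c[2]; print(z,uv.round(1),c[2].round(), 'crop',((uv-[160,140])*5).round())
P=pts(d,K,T)
for v in range(190,214,2): print(v,[(u,*P[v,u].astype(int),int(im[v,u].mean())) for u in range(190,206,3)])
E
```

```text
163 [197.7 209. ] 841.0 crop [188. 345.]
175 [197.2 205.1] 834.0 crop [186. 325.]
182 [197.  202.8] 829.0 crop [185. 314.]
190 [196.7 200.2] 824.0 crop [183. 301.]
200 [196.3 196.8] 818.0 crop [181. 284.]
190 [(190, np.int64(382), np.int64(42), np.int64(232), 28), (193, np.int64(386), np.int64(36), np.int64(233), 27), (196, np.int64(393), np.int64(34), np.int64(229), 28), (199, np.int64(400), np.int64(33), np.int64(225), 39), (202, np.int64(612), np.int64(226), np.int64(0), 116), (205, np.int64(621), np.int64(221), np.int64(-2), 126)]
192 [(190, np.int64(383), np.int64(44), np.int64(225), 27), (193, np.int64(385), np.int64(37), np.int64(227), 27), (196, np.int64(393), np.int64(35), np.int64(223), 47), (199, np.int64(401), np.int64(34), np.int64(218), 91), (202, np.int64(604), np.int64(219), np.int64(0), 107), (205, np.int64(613), np.int64(215), np.int64(-3), 126)]
194 [(190, np.int64(389), np.int64(50), np.int64(213), 27), (193, np.int64(388), np.int64(40), np.int64(218), 28), (196, np.int64(393), np.int64(35), np.int64(217), 95), (199, np.int64(399), np.int64(32), np.int64(215), 90)
[... 2446 characters left out ...]
t64(102), np.int64(74), 90)]
210 [(190, np.int64(519), np.int64(195), np.int64(-2), 180), (193, np.int64(481), np.int64(143), np.int64(51), 100), (196, np.int64(491), np.int64(141), np.int64(44), 89), (199, np.int64(501), np.int64(140), np.int64(38), 91), (202, np.int64(512), np.int64(138), np.int64(31), 90), (205, np.int64(484), np.int64(100), np.int64(70), 90)]
212 [(190, np.int64(511), np.int64(188), np.int64(0), 159), (193, np.int64(480), np.int64(143), np.int64(45), 91), (196, np.int64(492), np.int64(143), np.int64(35), 89), (199, np.int64(500), np.int64(140), np.int64(31), 91), (202, np.int64(507), np.int64(134), np.int64(28), 98), (205, np.int64(487), np.int64(103), np.int64(59), 90)]
```

```bash
python3 - <<'E'
from h import *
s=sensors.sense(); im,d,p=snap('wrist','w2'); P=pts(d,p['camera_matrix'],p['world_from_camera'])
R=Ro.from_euler('xyz',s['tcp_rot']); t=R.inv().apply((P-s['eef_pos']).reshape(-1,3)).reshape(P.shape)
for v in range(216,300,6): print(v,[(u,*t[v,u].round().astype(int).tolist(),int(im[v,u].mean())) for u in (240,247,253,259,266)])
print(camera_params('wrist')['world_from_camera'][:3,3]-s['eef_pos'])
E
```

```text
216 [(240, -59, -15, 163, 78), (247, -59, -7, 162, 78), (253, -60, 0, 165, 91), (259, -59, 8, 163, 156), (266, -59, 16, 164, 153)]
222 [(240, 11, -6, -28, 107), (247, 10, -3, -27, 113), (253, 11, 0, -29, 37), (259, 11, 3, -29, 118), (266, -66, 16, 162, 142)]
228 [(240, 11, -6, -36, 116), (247, 11, -3, -36, 113), (253, 11, 0, -36, 37), (259, 11, 3, -36, 116), (266, 11, 6, -36, 123)]
234 [(240, 11, -6, -43, 113), (247, 10, -3, -42, 114), (253, 10, 0, -42, 32), (259, 11, 3, -43, 113), (266, 11, 6, -43, 115)]
240 [(240, 10, -5, -48, 113), (247, 10, -2, -48, 112), (253, 11, 0, -49, 31), (259, 11, 3, -49, 114), (266, 10, 6, -48, 117)]
246 [(240, 10, -5, -54, 114), (247, 11, -2, -55, 114), (253, 11, 0, -55, 29), (259, 11, 3, -54, 112), (266, 11, 5, -55, 111)]
252 [(240, 11, -5, -61, 73), (247, 65, 0, -164, 120), (253, 10, 0, -59, 34), (259, 10, 3, -59, 120), (266, 11, 5, -61, 65)]
258 [(240, 12, -5, -66, 39), (247, 11, -2, -66, 61), (253, 7, 0, -57, 38), (259, 11, 2, -66, 45), (266, 12, 5, -67, 40)]
264 [(240, 11, -5, -69, 38), (247, 10, -2, -67, 35), (253, 4, 0, -58, 36), (259, 11, 2, -70, 38), (266, 12, 5, -71, 35)]
270 [(240, 11, -4, -74, 35), (247, 7, -2, -67, 35), (253, 2, 0, -58, 38), (259, 10, 2, -71, 40), (266, 11, 5, -74, 37)]
276 [(240, 12, -4, -79, 35), (247, 6, -2, -69, 38), (253, -1, 0, -59, 40), (259, 5, 2, -69, 37), (266, 12, 4, -79, 32)]
282 [(240, 15, -4, -87, 35), (247, 3, -2, -68, 40), (253, -3, 0, -59, 38), (259, 4, 2, -70, 35), (266, 16, 4, -88, 41)]
288 [(240, 12, -4, -86, 37), (247, 0, -2, -68, 39), (253, -6, 0, -59, 39), (259, 1, 2, -69, 34), (266, 14, 4, -88, 31)]
294 [(240, 11, -4, -87, 39), (247, -3, -2, -67, 30), (253, -9, 0, -59, 34), (259, -2, 2, -69, 39), (266, 12, 4, -89, 36)]
[ 16.71639072  63.54672747 164.33870292]
```

The fingertip measures about 23 mm behind the nominal TCP (tool z ≈ −23), matching the contact with the knob top, so I'll allow for that: real tip z = eef z + 23.

To row units: 0.133 m is 0.266, 0.125 m is 0.25.

>>> move_arm(motion=[[0, 0, 0, 0.002, 0.08, 0.116, 0], [0, 0, 0, 0.002, 0.114, 0.116, 0], [0, 0, 0, 0.002, 0.166, 0.122, 0], [0, 0, 0, 0.002, 0.188, 0.13, 0], [0, 0, 0, 0.002, 0.214, 0.142, 0], [0, 0, 0, 0.002, 0.23, 0.154, 0], [0, 0, 0, 0.002, 0.25, 0.17, 0], [0, 0, 0, 0.002, 0.266, 0.186, 0]])

```text
clock: 4.1
eef_pos: [534.3, 13.3, 69.6]
tcp_rot: [-3.141, 0.0, 1.33]
contact_force: [-1.2, 0.2, 0.2]
opening: -0.002
grasp_force: 0.5
```

```bash
cat >> h.py <<'E'
def bar(f):
    im,d,p=snap('scene',f); P=pts(d,p['camera_matrix'],p['world_from_camera']);q=P-np.r_[C,0]; lx=q[...,:2]@AX; ly=q[...,:2]@AY; z=P[...,2]
    for a,b in((-110,-80),(-60,-20),(20,50),(80,110)):
        k=(lx>27)&(lx<100)&(ly>a)&(ly<b)&(z>12)&(z<115); print('rod',k.sum(),np.median(lx[k]),np.median(z[k]),z[k].max() if k.any() else 0)
E
python3 - <<'E'
from h import *
plan((rk(80,0,110),76.2)); bar('scene3')
E
```

```text
t 4.1 pos [534.3  13.3  69.6] rot [-3.141  0.     1.33 ] F [-1.2  0.2  0.2] g 0.46103864908218384 -0.002
[552.8   8.5 110. ] 76.2 -> [-0.  0. -0.] [-0.0003  0.0191 -0.0404]
rod 30 54.42865322173329 75.79156417722947 78.32704951196467
rod 38 53.987546769040165 76.21806021051287 79.67018872823473
rod 24 53.010600220388454 76.05192740645742 80.43689594999262
rod 24 53.76388612043264 76.36753018656117 78.90433996783895
```

To row units: 0.053 m is 0.106, 0.028 m is 0.056.

>>> move_arm(motion=[[0, 0, 0, 0, 0, -0.04, 0], [0, 0, 0, 0, 0.056, -0.04, 0], [0, 0, 0, 0, 0.056, -0.01, 0], [0, 0, 0, 0, 0.062, 0.02, 0], [0, 0, 0, 0, 0.068, 0.05, 0], [0, 0, 0, 0, 0.074, 0.076, 0], [0, 0, 0, 0, 0.08, 0.094, 0], [0, 0, 0, 0, 0.08, 0.106, 0]])

```text
clock: 5.15
eef_pos: [575.5, 3.6, 17.5]
tcp_rot: [3.137, -0.001, 1.33]
contact_force: [7.5, -2.5, 41.9]
opening: 0.001
grasp_force: 21.6
```

```bash
python3 - <<'E'
from h import *
plan((rk(80,0,110),76.2)); bar('scene4')
E
```

```text
t 5.15 pos [575.5   3.6  17.5] rot [ 3.137e+00 -1.000e-03  1.330e+00] F [ 7.5 -2.5 41.9] g 21.609878540039062 0.001
[552.8   8.5 110. ] 76.2 -> [ 0.005 -0.001 -0.   ] [-0.0006 -0.0227 -0.0926]
rod 31 66.79870371867776 32.133683106194326 34.146744417271975
rod 35 66.73941204574832 31.772273946001746 35.18497071308468
rod 24 66.23388783497765 31.81229751232496 34.812622807231264
rod 24 65.89870401074384 32.95782272635108 35.462529279417936
```

To row units: -0.14 m is -0.28, -0.12 m is -0.24.

>>> move_arm(motion=[[0, 0, 0, 0, 0, -0.1, 0], [0, 0, 0, -0.04, -0.04, -0.22, 0.04], [0, 0, 0, -0.12, -0.12, -0.28, 0.04], [0, 0, 0, -0.2, -0.2, -0.28, 0.04], [0, 0, 0, -0.24, -0.202, -0.28, 0.04], [0, 0, 0, -0.24, -0.202, -0.28, 0.04], [0, 0, 0, -0.24, -0.202, -0.28, 0.04]])

```text
clock: 6.08
eef_pos: [445.9, -88.0, 156.6]
tcp_rot: [-3.141, -0.0, 1.329]
contact_force: [0.4, 0.1, 0.2]
opening: 0.468
grasp_force: 0.0
```

```bash
python3 - <<'E'
from h import *
bar('scene5')
plan((rk(0,-70,140),76.2)); im,d,p=snap('wrist','w5'); K=p['camera_matrix'];P=pts(d,K,p['world_from_camera'])
q=P-np.r_[C,0]; lx=q[...,:2]@AX; ly=q[...,:2]@AY; z=P[...,2]
for nm,a,lo,hi in(('brk',-70,50,75),('weld',0,85,105),('plain',70,85,105)):
    k=(abs(lx)<20)&(abs(ly-a)<22)&(z>lo)&(z<hi)
    if k.sum()>5: print(nm,k.sum(),'lx',np.percentile(lx[k],[3,50,97]).round(1),'ly',np.percentile(ly[k],[3,50,97]).round(1),'z',np.percentile(z[k],[3,50,97]).round(1))
k=(abs(lx)<50)&(abs(ly)<150)&(z>25)&(z<34); r=cv2.minAreaRect(P[k][:,:2].astype(np.float32)); print('block',k.sum(),r)
E
```

```text
rod 29 66.8482164012797 32.01304761440542 35.927121240004794
rod 36 66.30178205673937 31.601461225146352 35.95403262475236
rod 26 66.15340823896474 32.199964467286975 35.38765864676304
rod 23 66.10685136975515 32.32606615521945 34.53754254043224
t 6.12 pos [446.2 -87.8 156.6] rot [-3.141 -0.     1.33 ] F [-0.4 -0.4 -0.6] g 0.0 0.469
[458.3 -40.5 140. ] 76.2 -> [-0.001 -0.     0.   ] [0.0488 0.0006 0.0166]
brk 179 lx [-3.9 -2.1 -0.3] ly [-84.5 -70.7 -56.4] z [62.8 65.6 69.3]
weld 407 lx [-4.5 -1.8  0.4] ly [-15.5  -1.2  13.5] z [ 92.9  98.5 100. ]
block 8354 ((476.0267028808594, -15.52960205078125), (162.33116149902344, 76.62628936767578), 76.34762573242188)
```

View pics/w5.png

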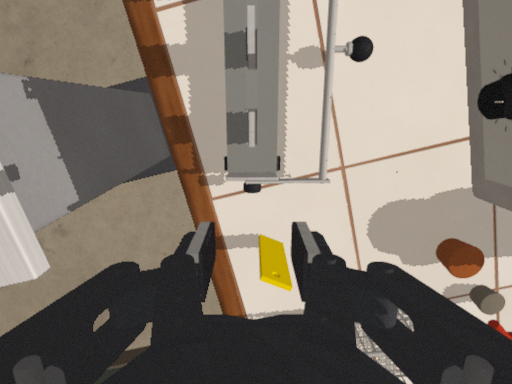

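To row units: 0.143 m is 0.286, 0.13 m is 0.26.

>>> move_arm(motion=[[0, 0, 0, 0.096, -0.003, 0.04, 0.04], [0, 0, 0, 0.096, -0.003, 0.12, 0.04], [0, 0, 0, 0.096, -0.003, 0.2, 0.04], [0, 0, 0, 0.096, -0.003, 0.26, 0.04], [0, 0, 0, 0.096, -0.003, 0.286, 0.04], [0, 0, 0, 0.096, -0.003, 0.286, 0.04]])

```text
clock: 6.92
eef_pos: [455.8, -41.2, 13.6]
tcp_rot: [-3.14, 0.0, 1.33]
contact_force: [0.6, -0.3, 0.2]
opening: 0.471
grasp_force: 0.0
```

>>> move_arm(motion=[[0, 0, 0, 0, 0, 0, 0], [0, 0, 0, 0, 0, 0, 0], [0, 0, 0, 0, 0, 0, 0], [0, 0, 0, 0, 0, 0, 0]], grip_force=40)

```text
clock: 7.42
eef_pos: [457.2, -41.7, 15.2]
tcp_rot: [3.139, -0.0, 1.33]
contact_force: [-0.1, 1.1, 7.7]
opening: 0.05
grasp_force: 41.7
```

To row units: -0.13 m is -0.26, -0.085 m is -0.17.

>>> move_arm(motion=[[0, 0, 0, 0, 0, -0.03, 0], [0, 0, 0, 0, 0, -0.08, 0], [0, 0, 0, 0, 0, -0.17, 0], [0, 0, 0, 0, 0, -0.26, 0], [0, 0, 0, 0, 0, -0.26, 0]])

```text
clock: 8.05
eef_pos: [458.5, -41.8, 148.2]
tcp_rot: [3.134, -0.001, 1.33]
contact_force: [0.6, 0.2, -0.8]
opening: 0.051
grasp_force: 40.6
```

```bash
python3 - <<'E'
from h import *
B=np.r_[527,-351]
plan((np.r_[B,140],76.2),(np.r_[B,70],76.2),(np.r_[B,45],76.2))
im,d,p=snap('wrist','w6'); P=pts(d,p['camera_matrix'],p['world_from_camera']); q=P-np.r_[C,0]; lx=q[...,:2]@AX; ly=q[...,:2]@AY; z=P[...,2]
for nm,a,lo,hi in(('brk gone?',-70,40,100),('weld',0,85,105),('plain',70,85,105)):
    k=(abs(lx)<20)&(abs(ly-a)<22)&(z>lo)&(z<hi); print(nm,k.sum(), np.percentile(lx[k],[3,50,97]).round(1) if k.any() else '',np.percentile(ly[k],[3,50,97]).round(1) if k.any() else '')
E
```

```text
t 8.05 pos [458.5 -41.8 148.2] rot [ 3.134e+00 -1.000e-03  1.330e+00] F [ 0.6  0.2 -0.8] g 40.613272190093994 0.051
[ 527 -351  140] 76.2 -> [ 0.007 -0.001 -0.   ] [-0.2839  0.1403  0.0089]
[ 527 -351   70] 76.2 -> [ 0.007 -0.001 -0.   ] [-0.284   0.1398  0.0789]
[ 527 -351   45] 76.2 -> [ 0.007 -0.001 -0.   ] [-0.284   0.1396  0.1039]
brk gone? 0  
weld 308 [-4.5 -2.4 -0.2] [-14.5  -0.4  13.3]
plain 154 [-4.7 -2.1 -0.1] [54.3 56.9 62.2]
```

>>> move_arm(motion=[[0, 0, 0, -0.11, 0.054, 0, 0], [0, 0, 0, -0.22, 0.108, 0, 0], [0, 0, 0, -0.33, 0.162, 0, 0], [0, 0, 0, -0.44, 0.216, 0, 0], [0, 0, 0, -0.53, 0.26, 0, 0], [0, 0, 0, -0.568, 0.28, 0.04, 0], [0, 0, 0, -0.568, 0.28, 0.14, 0], [0, 0, 0, -0.568, 0.28, 0.216, 0]])

```text
clock: 9.1
eef_pos: [522.5, -350.2, 32.9]
tcp_rot: [-3.138, -0.001, 1.329]
contact_force: [-0.6, -0.3, -1.2]
opening: 0.051
grasp_force: 40.5
```

To row units: -0.12 m is -0.24, -0.1 m is -0.2.

>>> move_arm(motion=[[0, 0, 0, 0, 0, 0, 0], [0, 0, 0, 0, 0, 0, 0.03], [0, 0, 0, 0, 0, 0, 0.03], [0, 0, 0, 0, 0, 0, 0.03], [0, 0, 0, 0, 0, -0.1, 0.03], [0, 0, 0, 0, 0, -0.2, 0.03], [0, 0, 0, 0.12, 0, -0.24, 0.04], [0, 0, 0, 0.24, 0, -0.24, 0.04]])

```text
clock: 10.1
eef_pos: [554.7, -234.2, 159.5]
tcp_rot: [3.136, 0.001, 1.328]
contact_force: [0.8, 0.7, -1.2]
opening: 0.468
grasp_force: 0.0
```

```bash
python3 - <<'E'
from h import *
plan((rk(-2,-0.8,155),76.2))
im,d,p=snap('scene','scene7'); cv2.imwrite('pics/s7c.png',cv2.resize(im[190:350,300:430],(520,640),interpolation=cv2.INTER_CUBIC)[:600,:,::-1])
E
```

```text
t 10.1 pos [ 554.7 -234.2  159.5] rot [3.136e+00 1.000e-03 1.328e+00] F [ 0.8  0.7 -1.2] g 0.0 0.468
[472.9  27.2 155. ] 76.2 -> [ 0.006  0.001 -0.002] [ 0.234  -0.1423  0.0035]
```

View pics/s7c.png

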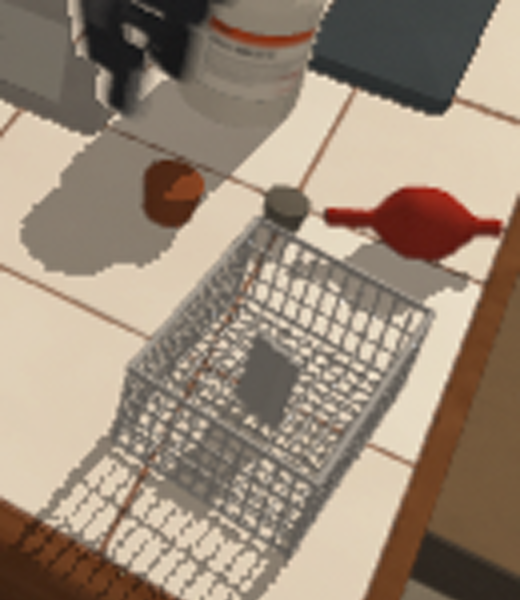

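Broken coupon lies in the basket (crop px 267,380). Now the welded one.

To row units: 0.234 m is 0.468, 0.2 m is 0.4.

>>> move_arm(motion=[[0, 0, 0, 0.1, -0.06, 0, 0.04], [0, 0, 0, 0.2, -0.12, 0, 0.04], [0, 0, 0, 0.3, -0.18, 0, 0.04], [0, 0, 0, 0.4, -0.24, 0, 0.04], [0, 0, 0, 0.468, -0.285, 0, 0.04], [0, 0, 0, 0.468, -0.285, 0.008, 0.04], [0, 0, 0, 0.468, -0.285, 0.008, 0.04]])

```text
clock: 11.02
eef_pos: [470.7, 26.8, 152.5]
tcp_rot: [3.141, 0.0, 1.331]
contact_force: [-0.1, 0.3, 0.0]
opening: 0.465
grasp_force: 0.0
```

```bash
python3 - <<'E'
from h import *
plan((rk(-2,-0.8,47),76.2))
E
```

```text
t 11.03 pos [470.7  26.8 152.5] rot [3.141 0.    1.331] F [-0.1  0.3  0. ] g 0.0 0.465
[472.9  27.2  47. ] 76.2 -> [0.001 0.    0.001] [0.0009 0.0019 0.1055]
```

To row units: 0.105 m is 0.21, 0.001 m is 0.002.

>>> move_arm(motion=[[0, 0, 0, 0.002, 0.004, 0.08, 0.04], [0, 0, 0, 0.002, 0.004, 0.16, 0.04], [0, 0, 0, 0.002, 0.004, 0.21, 0.04], [0, 0, 0, 0.002, 0.004, 0.21, 0.04], [0, 0, 0, 0.002, 0.004, 0.21, 0], [0, 0, 0, 0.002, 0.004, 0.21, 0], [0, 0, 0, 0.002, 0.004, 0.21, 0], [0, 0, 0, 0.002, 0.004, 0.21, 0]], grip_force=60)

```text
clock: 12.02
eef_pos: [473.5, 27.4, 48.5]
tcp_rot: [3.139, -0.0, 1.33]
contact_force: [0.0, -1.3, 5.5]
opening: 0.046
grasp_force: 59.4
```

To row units: -0.16 m is -0.32, -0.12 m is -0.24.

>>> move_arm(motion=[[0, 0, 0, 0, 0, -0.02, 0], [0, 0, 0, 0, 0, -0.06, 0], [0, 0, 0, 0, 0, -0.14, 0], [0, 0, 0, 0, 0, -0.24, 0], [0, 0, 0, 0, 0, -0.32, 0], [0, 0, 0, 0, 0, -0.32, 0]])

```text
clock: 12.78
eef_pos: [474.8, 27.6, 211.2]
tcp_rot: [3.135, -0.002, 1.33]
contact_force: [-0.9, -1.1, -1.9]
opening: 0.045
grasp_force: 58.7
```

```bash
python3 - <<'E'
from h import *
s=sensors.sense(); print(s['clock'],s['eef_pos'],s['tcp_rot'],s['opening'],s['grasp_force'])
im,d,p=snap('scene','scene8'); P=pts(d,p['camera_matrix'],p['world_from_camera']); 
k=(np.hypot(P[...,0]-s['eef_pos'][0],P[...,1]-s['eef_pos'][1])<28)&(P[...,2]>100)&(P[...,2]<s['eef_pos'][2]+20)
print('coupon',k.sum(),P[k].min(0),P[k].max(0)); 
dk=k&(im.max(2)<70); print('dark',dk.sum(),P[dk].mean(0) if dk.any() else 0)
# lens: bright ring LEDs/ dark front from scene0
for f in('scene0','scene8'):
    im,d,K,T=load(f); P=pts(d,K,T); S=(P[...,0]>480)&(P[...,0]<580)&(P[...,1]>230)&(P[...,1]<400)&(P[...,2]>150)
    v=P[S]; 
    fr=v[v[:,1]<253]; print(f,'front',len(fr), fr.min(0).round(1),fr.max(0).round(1),fr.mean(0).round(1))
    col=P[(P[...,0]>515)&(P[...,0]<560)&(P[...,1]>320)&(P[...,1]<355)&(P[...,2]>20)&(P[...,2]<170)]; print('col',len(col),col.mean(0))
im,d,K,T=load('top0');P=pts(d,K,T)
base=(P[...,0]>460)&(P[...,0]<610)&(P[...,1]>210)&(P[...,1]<380)&(P[...,2]<17)&(P[...,2]>3)&(im.max(2)<95)
n,l,st,_=cv2.connectedComponentsWithStats(base.astype(np.uint8)); i=1+st[1:,4].argmax(); print('base',cv2.minAreaRect(P[l==i][:,:2].astype(np.float32)),st[i])
E
```

```text
12.775 [474.76217463  27.62782295 211.15070541] [ 3.13468997e+00 -2.10169648e-03  1.32991809e+00] 0.04493229178969079 58.714377337510086
coupon 175 [466.17447087  13.48788057 168.51208439] [476.52047383  45.31702202 229.62082476]
dark 16 [469.96007103  27.75757522 216.73502529]
scene0 front 155 [499.7 246.1 189.9] [556.  252.9 245.5] [528.9 250.4 218.3]
col 214 [529.30396479 336.48546083  90.09942282]
scene8 front 158 [498.9 246.3 188.8] [556.6 252.9 247.1] [528.9 250.5 218.3]
col 210 [529.48259103 336.46524534  91.26736113]
base ((506.29180908203125, 343.6380310058594), (26.110048294067383, 29.02122688293457), 81.72452545166016) [157 203   9  10  34]
```

```bash
python3 - <<'E'
from h import *
for f in('top0','scene0','scene8'):
    im,d,K,T=load(f);P=pts(d,K,T)
    b=(P[...,0]>460)&(P[...,0]<600)&(P[...,1]>220)&(P[...,1]<380)&(P[...,2]<16)&(P[...,2]>5)&(im.max(2)<125)
    b=cv2.morphologyEx(b.astype(np.uint8),cv2.MORPH_OPEN,np.ones((3,3)))
    n,l,st,_=cv2.connectedComponentsWithStats(b); i=1+st[1:,4].argmax(); print(f,'base',cv2.minAreaRect(P[l==i][:,:2].astype(np.float32)),st[i])
    S=(P[...,0]>495)&(P[...,0]<560)&(P[...,1]>240)&(P[...,1]<262)&(P[...,2]>185)&(P[...,2]<250)
    v=P[S]; 
    for it in range(6):
        A=np.c_[v[:,0]-528,v[:,2]-218,np.ones(len(v))]; s=np.linalg.lstsq(A,v[:,1],rcond=None)[0]; r=v[:,1]-A@s; v=v[abs(r)<max(2,1.5*np.std(r))]
    print('front',len(v),s,np.std(r),v.min(0),v.max(0))
    # camera body axis in plan: midline x per y bin
    w=P[(P[...,0]>490)&(P[...,0]<575)&(P[...,1]>262)&(P[...,1]<328)&(P[...,2]>195)]
    print('body',[(y,((w[abs(w[:,1]-y)<5][:,0].min()+w[abs(w[:,1]-y)<5][:,0].max())/2).round(1)) for y in range(265,330,10)])
E
```

```text
top0 base ((532.5192260742188, 309.3951721191406), (119.303466796875, 85.559814453125), 89.35704040527344) [153 187  37  27 494]
front 89 [-4.57170809e-02  3.38956528e-02  2.50739162e+02] 1.137617891141815 [504.66157858 247.43825493 190.91053408] [558.37949643 253.99175913 247.50748109]
body [(265, np.float64(524.7)), (275, np.float64(531.9)), (285, np.float64(532.8)), (295, np.float64(533.7)), (305, np.float64(533.7)), (315, np.float64(533.7)), (325, np.float64(533.8))]
scene0 base ((530.0052490234375, 309.6458740234375), (123.59741973876953, 90.19381713867188), 88.02664184570312) [143 180  42  27 595]
front 139 [-6.31109508e-02  1.03798067e-02  2.51131543e+02] 1.062820328162568 [498.72925485 247.99530606 189.93922601] [555.99825896 254.51956653 245.51144292]
body [(265, np.float64(517.7)), (275, np.float64(519.9)), (285, np.float64(529.5)), (295, np.float64(528.2)), (305, np.float64(530.3)), (315, np.float64(530.2)), (325, np.float64(530.2))]
scene8 base ((529.9365844726562, 309.3088684082031), (121.73375701904297, 90.73722839355469), 87.09917449951172) [144 180  41  28 578]
front 137 [-5.88554534e-02  1.68763587e-02  2.51133706e+02] 1.0554444517826729 [498.90706151 247.81140135 188.84250054] [556.56966582 254.3973604  247.07859313]
body [(265, np.float64(520.2)), (275, np.float64(521.8)), (285, np.float64(528.7)), (295, np.float64(527.6)), (305, np.float64(530.3)), (315, np.float64(529.1)), (325, np.float64(531.0))]
```

```bash
python3 - <<'E'
from h import *
plan(([523.6,148.7,212.4],-3))
E
```

```text
t 12.82 pos [473.5  27.6 209.1] rot [ 3.138e+00 -1.000e-03  1.330e+00] F [-0.6 -0.6 -1.3] g 58.714570972351794 0.046
[523.6 148.7 212.4] -3 -> [ 0.002 -0.004  1.382] [ 0.1296  0.0198 -0.003 ]
```

To row units: 0.118 m is 0.236, 0.004 m is 0.008, 1.26 rad is 0.4011.

>>> move_arm(motion=[[0, 0, 0.0382, 0.024, 0.004, 0, 0], [0, 0, 0.0923, 0.056, 0.008, 0, 0], [0, 0, 0.1464, 0.088, 0.014, -0.002, 0], [0, 0, 0.2005, 0.12, 0.018, -0.002, 0], [0, 0, 0.2546, 0.152, 0.024, -0.004, 0], [0, 0, 0.3088, 0.184, 0.028, -0.004, 0], [0, 0, 0.3597, 0.214, 0.032, -0.006, 0], [0, 0, 0.4011, 0.236, 0.036, -0.006, 0]])

```text
clock: 13.82
eef_pos: [517.4, 138.2, 208.8]
tcp_rot: [3.141, 0.002, 0.065]
contact_force: [-0.2, -0.0, -1.6]
opening: 0.041
grasp_force: 58.6
```

To row units: 0.12 rad is 0.0382.

>>> move_arm(motion=[[0, 0, 0.0223, 0, 0, 0, 0], [0, 0, 0.0382, 0, 0, 0, 0], [0, 0, 0.0382, 0, 0, 0, 0], [0, 0, 0.0382, 0, 0, 0, 0]])

```text
clock: 14.32
eef_pos: [517.7, 137.6, 209.5]
tcp_rot: [3.141, 0.001, -0.049]
contact_force: [-0.6, -0.3, -0.7]
opening: 0.051
grasp_force: 58.6
```

```bash
cat > chk.py <<'E'
from h import *
import sys
def chk(f):
    plan(([523.6,148.7,212.4],-3)); s=sensors.sense()
    for n in('scene','top'):
        im,d,p=snap(n,n+f); P=pts(d,p['camera_matrix'],p['world_from_camera']); e=s['eef_pos']
        k=(np.hypot(P[...,0]-e[0],P[...,1]-e[1])<35)&(P[...,2]>150)&(P[...,2]<e[2]+14)
        if k.sum()<5: print(n,'none');continue
        print(n,k.sum(),P[k].min(0).round(1),P[k].max(0).round(1))
        v=P[k]; c=np.median(v,0); A=np.c_[v[:,0]-523.6,v[:,2]-200,np.ones(len(v))]; q=np.linalg.lstsq(A,v[:,1],rcond=None)[0]; r=v[:,1]-A@q; m=abs(r)<2
        q=np.linalg.lstsq(A[m],v[m,1],rcond=None)[0]; print('plane y=',q,m.sum())
        S=(P[...,0]>480)&(P[...,0]<580)&(P[...,1]>240)&(P[...,1]<262)&(P[...,2]>185)&(P[...,2]<250)
        w=P[S]; print('lens',len(w),w.min(0).round(1),w.max(0).round(1))
chk(sys.argv[1])
E
python3 chk.py 9
python3 - <<'E'
import sys; sys.path.insert(0,'.')
from h import *
im=load('scene9')[0]
cv2.imwrite('pics/s9c.png',cv2.resize(im[60:240,110:260],(500,600),interpolation=cv2.INTER_CUBIC)[:,:,::-1])
E
```

```text
t 14.32 pos [517.7 137.6 209.5] rot [ 3.141e+00  1.000e-03 -4.900e-02] F [-0.6 -0.3 -0.7] g 58.6197586398157 0.051
[523.6 148.7 212.4] -3 -> [0.    0.001 0.003] [ 0.0053 -0.0113 -0.0029]
scene 170 [499.8 134.4 167.3] [531.6 142.5 223.2]
plane y= [-7.40243222e-02  2.18997067e-03  1.36504332e+02] 153
lens 291 [499.2 247.1 188.6] [556.9 261.8 247.6]
top none
```

View pics/s9c.png

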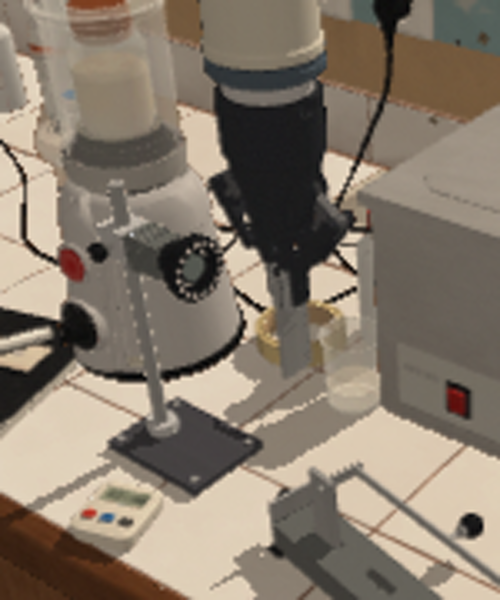

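To row units: -0.01 m is -0.02, -0.003 m is -0.006, -0.004 rad is -0.0013.

>>> move_arm(motion=[[0, 0, 0, 0.007, -0.01, -0.003, 0], [0, 0, -0.0013, 0.014, -0.02, -0.006, 0], [0, 0, -0.0013, 0.014, -0.02, -0.006, 0], [0, 0, -0.0013, 0.014, -0.02, -0.006, 0], [0, 0, -0.0013, 0.014, -0.02, -0.006, 0]])

```text
clock: 15.05
eef_pos: [525.6, 147.3, 213.1]
tcp_rot: [3.141, 0.0, -0.046]
contact_force: [0.1, 0.5, -0.4]
opening: 0.043
grasp_force: 58.6
```

```bash
python3 chk.py 10; python3 - <<'E'
from h import *
# timer / beaker / plain coupon unchanged
a=load('top0');b=load('top10')
for n,(u,v) in dict(timer=(178,233),beaker=(196,152),stopper=(340,162)).items():
    A=a[0][v-10:v+10,u-10:u+10].astype(int);B=b[0][v-10:v+10,u-10:u+10].astype(int);print(n,abs(A-B).mean())
im,d,K,T=load('scene10');P=pts(d,K,T);q=P-np.r_[C,0]; lx=q[...,:2]@AX; ly=q[...,:2]@AY; z=P[...,2]
k=(abs(lx)<12)&(abs(ly-70)<22)&(z>60)&(z<105);print('plain',k.sum(),ly[k].min(),ly[k].max(),z[k].max())
E
```

```text
t 15.05 pos [525.6 147.3 213.1] rot [ 3.141  0.    -0.046] F [ 0.1  0.5 -0.4] g 58.63759093090266 0.043
[523.6 148.7 212.4] -3 -> [0.    0.    0.006] [-0.002  -0.0013  0.0007]
scene 166 [508.1 143.9 171.8] [539.9 152.7 226.5]
plane y= [-6.52903926e-02 -1.32303984e-03  1.46761992e+02] 142
lens 286 [499.  247.1 191. ] [555.8 262.  246.9]
top none
timer 6.9225
beaker 15.321666666666667
stopper 6.773333333333333
plain 93 54.515892014313586 86.7531602401565 97.89649708110971
```

To row units: -0.001 m is -0.002.

>>> move_arm(motion=[[0, 0, 0, -0.002, 0, 0, 0], [0, 0, 0, -0.002, 0, 0, 0], [0, 0, 0, -0.002, 0, 0, 0], [0, 0, 0, -0.002, 0, 0, 0]])

```text
clock: 15.65
eef_pos: [524.7, 147.5, 213.2]
tcp_rot: [-3.142, -0.0, -0.046]
contact_force: [-0.1, 0.4, -1.0]
opening: 0.047
grasp_force: 58.6
```

```bash
python3 - <<'E'
from h import *
s=sensors.sense(); print(s['eef_pos'],abs(s['qvel']).max(),s['grasp_force'])
print(order.sign_off())
E
```

```text
[524.74651635 147.50806379 213.18239727] 0.0009016891625484444 58.63719707187556
the job is handed in; nothing more can be done
None
```

The job is handed in: the bar is swung right back, the broken coupon is in the scrap basket, and the arm is holding the welded coupon still and upright, bead facing the lens on its axis at about 10 cm (measured to within about 2 mm).

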